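# Stand the tar brush bristles-up in its crock

## Robot

A 7-joint arm with a two-finger parallel gripper is mounted at the origin on the work surface. World frame = base frame: x ahead of the robot, y to its left, z up, the work surface at z = 0. Lengths are in m, angles in rad, forces in N, time in s.
With the tool pointing down it reaches from about 0.4 to 0.875 m from the base axis. Payload 19.3 kg.
Tool frame: the origin (TCP) lies at the very end of the fingers, on their centre line; the grasp point (between the pads) lies 19 mm behind it; z points along the fingers, y is the line along which they close (so a half turn about z gives the same grasp; the last joint's range is limited). The gripper opens to 85 mm and grips with 20 to 120 N. Pads are 22 mm wide; open, the fingers measure 114 mm over their backs; the gripper's body (76 mm by 85 mm) begins 54 mm behind the grasp point. The pads swing forward as they close: fully open they stand 13 mm farther back than shut.
Start: joints at [1.054, 0.521, -0.036, 1.599, 0.021, 1.021, -0.113], TCP at [0.27, -0.564, 0.231] pointing down, gripper open.
Joint ranges: [-2.91, 2.91], [-0.3, 2.13], [-1.5, 1.42], [0.17, 2.43], [-1.26, 4.41], [0.16, 1.93], [-2.52, 2.52]. Speed limits (rad/s): [1.89, 1.89, 2.39, 2.39, 3.01, 3.01, 3.01].

## Interface

Orientations are given as [roll, pitch, yaw] about the fixed x, y, z axes, in that order (R = Rz(yaw) Ry(pitch) Rx(roll)).
In Python, from workcell import bot gives the robot as it stands.
- The arm moves only by the tool jog_arm, never from a script. Its argument "motion" is a list of rows, each a list of 5 numbers: the shift along the tool's x, y, z scaled (see below), then the turn about the tool's z scaled (see below), then the opening, from 0 (shut) to 1 (fully open). A call has 1 to 12 rows; each row shifts and turns the commanded pose from where the row before left it, along the tool's axes as they then stand; what a row does not reach is not made up. The controller multiplies each number of a shift by 30 mm and each number of a turn by 0.08 rad. A row lasts 1/10 s, in which the tool goes at most 50 mm and 8.59 degrees, less where a joint would pass 70% of its speed; a pose out of reach is approached as far as the arm can. A call with a number of a shift or a turn outside -1 to 1 is refused whole. A call with a gripper value outside its range is refused whole. The fingers move at their own pace and stop on an object; "newtons" is the grip in N (left out, the last holds). Time passes only in rows, so rows that do not move let the fingers close. It gives the time, the measured TCP pose, the force, the opening and the grip force at its end, in the units of the state.
- bot.observe(): the state, without advancing time (a new reading comes with each control period).
- bot.grab_frame(name): name is "side" or "top" or "wrist"; returns a dict with "pixels" (420x560x3 uint8, red, green, blue), "fovy" (degrees; the focal length in pixels is half the picture's height over the tangent of half this angle, whatever the lens; pixels are square), "cx", "cy" (the principal point, pixels), "rvec" (rotation vector, rad) and "tvec" (3), from world to camera coordinates, as OpenCV has them; the wrist camera has in their place "mount" (4x4, takes a point from camera to tool coordinates, whose origin is the TCP and whose axes are the flange's). Camera axes: x right, y down, z forward; pixel columns grow to the right and rows downward; lengths in m; the calibration is good to about 2 mm. A picture is of the moment at which its call begins: read the wrist's pose just before it. There is no depth.
- bot.job_done(): hands the job in; it is judged then, once.
The state is a dict: "clock": time; "qpos": joint angles; "qd": joint speeds; "joint_efforts": joint torques, N m; "position": TCP position; "tool_rot": TCP orientation; "force": force on the tool from outside, world axes, zero at the start; "moment": the same for the moment, N m; "grip_width": finger opening in m; "finger_force": force on a finger pad.
Only numpy, scipy, OpenCV 4.12 (cv2) and the standard library are available. Lean on these libraries where they do the work, as an engineer would, in place of code of your own. Each camera call takes 0.05 s, during which the arm holds its last target. There are 200 camera calls.

## Task

The tar brush has been left standing on its bristles in the stoneware crock. Pull it out, turn it end for end and put it back in the same crock handle-down, with the bristles up so they dry straight; set it in rather than dropping it, and leave it standing there by itself. The notched wooden rest is there for laying the brush in while you change your grip, if you need it; keep the crock upright about where it is and leave the other tackle alone.

Things in the scene. Friction and masses are not known exactly. Their poses are not given: they have to be found in the camera images.
- brush: Round tar brush, 180 mm long, about 120 g. Origin: centre of the flat bristle end; z runs along its axis to the handle end. Along z: 0-30 mm straw-coloured rigid bristles, 36 mm thick; 30-65 mm steel ferrule, 32 mm thick; 65-180 mm red handle, 22 mm thick, round-ended. Balances 65-80 mm from the bristle end. Starts upright on the crock's floor (z up), up to 5 mm off-centre.
- brush_handle_end (a point): Centre of the free end of the brush's handle, 180 mm from the bristle end on the brush's axis.
- crock: Round grey-beige stoneware crock with a blue foot, loose, about 0.9 kg: 83 mm tall, 74 mm outer and 54 mm inner diameter, inner floor 8 mm above its underside. Origin: centre of its underside, z up. May stand left or right of the rest. The brush leans in it by up to about 25 degrees when put in handle-down, which is fine.
- rest: Pine brush rest, fixed: base plate 70 mm (x) by 180 mm (y), 10 mm thick, with two upright V notches (90 degrees, open upwards, 14 mm thick, 65 mm wide, tips 61 and 71 mm high) in line along y; between them free space for fingers. Origin: centre of the underside, z up. Larger notch, for the bristles, at y = +74 mm; smaller, for the handle, at y = -68 mm. y points roughly to the robot's left.
- rest_axis (a point): Point 60 mm above the rest's origin, on the line where the axis of a brush lies (level, along the rest's y) when it rests in both notches with its bristles towards the rest's +y. With the middle of the brush (90 mm from either end) here both notches are well covered; 12 mm of shift along y is harmless.
- jig: Chrome cod jig lying flat, about 135 mm long with its hook, 20 mm wide, 14 mm high. Bystander. Origin under its middle.
- bobber: Red-and-white plastic bobber standing on a flat foot, 53 mm diameter, 57 mm high. Bystander. Origin at the centre of its underside.
- flybox: Closed varnished oak fly box, 80 x 115 x 33 mm. Bystander. Origin at the centre of its underside.
- pliers: Steel split-ring pliers with green grips lying flat, about 155 mm long, 12 mm high. Bystander. Origin under the joint.
Mind the look-alikes: they are no part of the job. Of the things that look like the brush, the largest one is meant.

How it is judged:
By the outcome, as a careful person would: the job done as asked, in the order asked, and still so for the second after the job is handed in, with the robot touching nothing.
It also fails if it takes over 64 s, if anything falls off the work surface, if the arm or the gripper's body presses on something with over 40 N, if the wrist force passes 120 N, or if a joint passes its speed limit or range.

## Working session

There is one attempt and no reset: what is moved stays moved. The work goes in short steps, Python scripts to look and compute and a tool call to move; the robot and the scene stay as the last step left them, time stands still between calls to the robot, and variables do not carry over. Pictures are saved under pics/ and viewed, at most 10 in all, crops included, and the job is handed in when it is done.

Besides the shell and the picture viewer there is one more tool, called after "Call:" as a command line: name --pt "numbers of a row" for each row, then --argument value for the rest. jog_arm: Moves the arm, as the interface text tells. Shifts and turns lie within -1 to 1; 1 stands for 30 mm of shift or 0.08 rad of turn. Its arguments: {"type":"object","properties":{"motion":{"type":"array","items":{"type":"array","items":{"type":"number"}}},"newtons":{"type":"number"}},"required":["motion"]}

```bash
mkdir -p pics
cat > h.py <<'E'
import numpy as np, cv2
from scipy.spatial.transform import Rotation as R
from workcell import bot
def grab(n,save=None,crop=None,sc=1):
    s=bot.observe(); f=bot.grab_frame(n)
    im=f["pixels"][:,:,::-1]
    if save:
        c=im if crop is None else im[crop[1]:crop[3],crop[0]:crop[2]]
        cv2.imwrite("pics/"+save,cv2.resize(c,None,fx=sc,fy=sc,interpolation=cv2.INTER_CUBIC))
    h=im.shape[0]; F=h/2/np.tan(np.radians(f["fovy"])/2)
    K=np.array([[F,0,f["cx"]],[0,F,f["cy"]],[0,0,1]])
    if n=="wrist":
        T=np.eye(4);T[:3,:3]=R.from_euler("xyz",s["tool_rot"]).as_matrix();T[:3,3]=s["position"]
        W=np.linalg.inv(T@np.array(f["mount"]))
    else:
        W=np.eye(4);W[:3,:3]=R.from_rotvec(np.array(f["rvec"]).ravel()).as_matrix();W[:3,3]=np.array(f["tvec"]).ravel()
    return im,K,W
def at_z(K,W,uv,z):
    C=-W[:3,:3].T@W[:3,3]; d=W[:3,:3].T@np.linalg.inv(K)@np.array([uv[0],uv[1],1.])
    return C+d*(z-C[2])/d[2]
def proj(K,W,p):
    q=K@(W[:3,:3]@np.array(p)+W[:3,3]); return q[:2]/q[2]
def tri(views):
    A=[];b=[]
    for K,W,uv in views:
        P=K@W[:3]
        for i in (0,1):
            r=uv[i]*P[2]-P[i];A.append(r[:3]);b.append(-r[3])
    return np.linalg.lstsq(np.array(A),np.array(b),rcond=None)[0]
E
python3 - <<'E'
from h import *
for n in("top","side"):
    im,K,W=grab(n,n+"0.png",sc=1.42); np.savez(n,K=K,W=W); print(n,K[0,0],K[:2,2],-W[:3,:3].T@W[:3,3])
s=bot.observe();print({k:np.round(v,3) for k,v in s.items()})
E
```

```text
top 469.7578236190304 [275.58288912 207.6350521 ] [0.39544063 0.01475858 1.23074883]
side 402.8324713792278 [278.25417949 216.74614451] [0.4395585  0.57228344 0.58652796]
{'clock': np.float64(0.1), 'qpos': array([ 1.054,  0.522, -0.036,  1.6  ,  0.021,  1.021, -0.113]), 'qd': array([ 0.002, -0.001, -0.001, -0.   ,  0.   , -0.001,  0.001]), 'joint_efforts': array([ 5.0000e-03, -9.2850e+01,  1.9850e+00, -3.7054e+01,  1.8000e-02,
        5.0000e-03,  0.0000e+00]), 'position': array([ 0.27 , -0.563,  0.231]), 'tool_rot': array([-3.141,  0.   ,  0.447]), 'force': array([-0.411, -0.165, -0.21 ]), 'moment': array([-0.049,  0.028,  0.012]), 'finger_force': np.float64(0.0), 'grip_width': np.float64(0.085)}
```

View pics/top0.png

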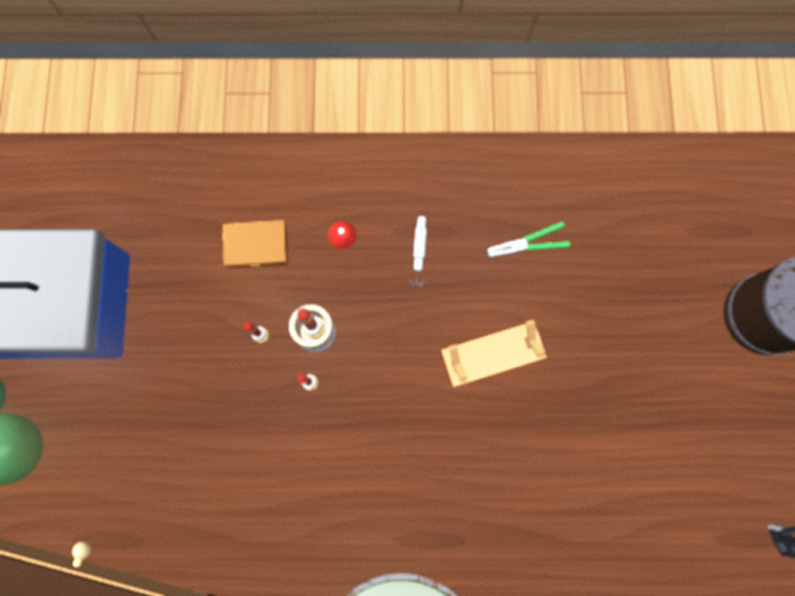

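View pics/side0.png

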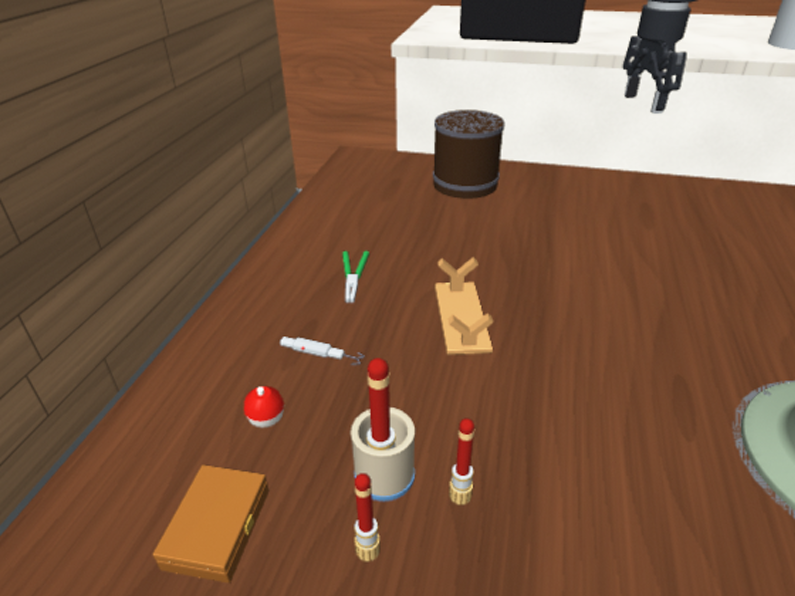

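Run:
```python
import cv2,numpy as np
# raw px -> scale 1.42 files; crop from the saved pictures
t=cv2.imread("pics/top0.png");s=cv2.imread("pics/side0.png")
z=lambda c:cv2.resize(c,(400,300),interpolation=cv2.INTER_CUBIC)
a=z(t[285:405,230:390]);b=z(t[305:402,432:561]);c=z(s[340:565,310:610]);d=z(s[245:365,390:550])
cv2.imwrite("pics/crop1.png",np.vstack([np.hstack([a,b]),np.hstack([c,d])]))
```

```text
(no output)
```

View pics/crop1.png

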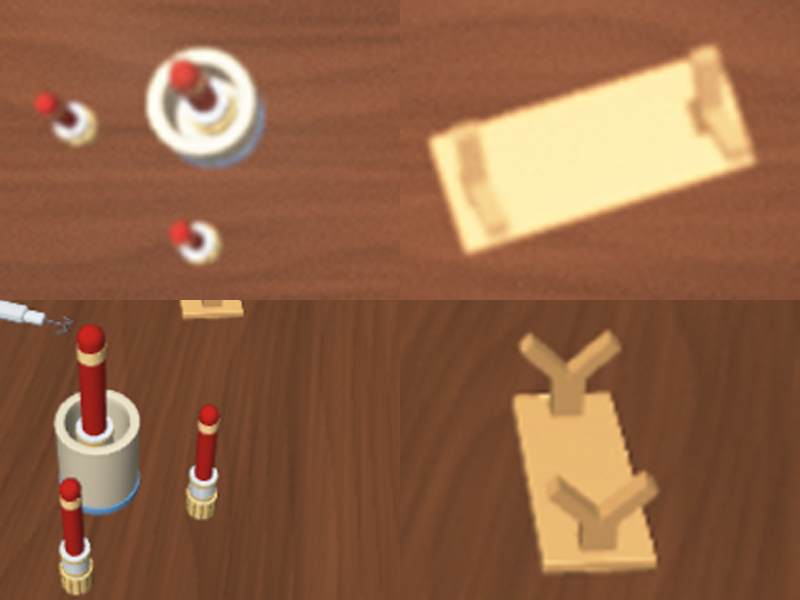

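Run:
```python
from h import *
t=np.load("top.npz");s=np.load("side.npz");T=(t["K"],t["W"]);S=(s["K"],s["W"])
sc=1.42
A=lambda u,v:((230+u/2.5+.5)/sc-.5,(285+v/2.5+.5)/sc-.5)
B=lambda u,v:((432+u/3.1)/sc,(305+v/3.1)/sc)
C=lambda u,v:((310+u*.75)/sc,(340+(v-300)*.75)/sc)
print("rim",at_z(*T,A(202,101.5),.083),"R",15.5*1.15/469.76)
print("handle",at_z(*T,A(184,75),.186),"tri",tri([(*T,A(184,75)),(*S,C(91,337))]))
print("rim side",at_z(*S,C(97,424),.083))
for n,h,f in(("m1",(46,103),(78,126)),("m2",(180,232),(203,246))):
    print(n,at_z(*T,A(*f),.0),at_z(*T,A(*h),.1))
print("m tri",tri([(*T,A(46,103)),(*S,C(70,489))]),tri([(*T,A(180,232)),(*S,C(208,414))]))
# corners top face z=.01
c=np.array([at_z(*T,B(*p),.01) for p in((29,138),(312,46),(356,162),(68,254))]);print(c)
m=c.mean(0);print("rest",m, "yaw y-axis",np.degrees(np.arctan2(*( (c[0]-c[1]+c[3]-c[2])[[0,1]]))),
 np.linalg.norm(c[0]-c[1]),np.linalg.norm(c[1]-c[2]),np.linalg.norm(c[3]-c[2]),np.linalg.norm(c[0]-c[3]))
D=lambda u,v:((390+(u-400)*.4)/sc,(245+(v-300)*.4)/sc)
print("rest side",[at_z(*S,D(*p),.01) for p in((513,398),(608,392),(656,558),(545,568))])
for n,p in(("jig hook",(417,288)),("jig top",(421,217)),("bob",(342,235)),("pl",(489,253)),("box",(254,243))): print(n,at_z(*T,np.array(p)/sc,.01)[:2])
```

```text
rim [0.56937741 0.1549029  0.083     ] R 0.03794490803814714
handle [0.57079243 0.15412089 0.186     ] tri [0.57119408 0.15507613 0.17770775]
rim side [0.5659911  0.16072157 0.083     ]
m1 [0.56374277 0.25683778 0.        ] [0.56598534 0.25965837 0.1       ]
m2 [0.47491524 0.16200301 0.        ] [0.47787346 0.16575768 0.1       ]
m tri [0.56133275 0.25480149 0.12138775] [0.47502925 0.16267554 0.12284804]
[[ 0.53518929 -0.07721555  0.01      ]
 [ 0.58997191 -0.24719468  0.01      ]
 [ 0.52056283 -0.27018855  0.01      ]
 [ 0.46697533 -0.09892563  0.01      ]]
rest [ 0.52817484 -0.1733811   0.01      ] yaw y-axis -17.618574300879768 0.1785890274568914 0.07311865902184854 0.17945085959523782 0.07158541377328861
rest side [array([ 0.58355197, -0.24567024,  0.01      ]), array([ 0.51963876, -0.26838022,  0.01      ]), array([ 0.46601225, -0.09832846,  0.01      ]), array([ 0.52996864, -0.07357487,  0.01      ])]
jig hook [ 0.65065337 -0.0336058 ]
jig top [ 0.7891696 -0.042569 ]
bob [0.75379995 0.10787958]
pl [ 0.71791832 -0.17027457]
box [0.73841343 0.2744491 ]
```

Candidates in top0: the crock brush (304,315), and two small brushes at (249,327) and (302,379). All have red handles. The crop shows that the one standing in the crock is clearly the thickest and longest, so that is my choice. The crock is at about (0.568, 0.157) and the rest at about (0.527, -0.172), with yaw about 17.7°. The sizes match the description. Next I turn the tool to yaw 1.88 so that it closes across the rest.

Call:
jog_arm --pt "0 0 0 -1 1" --pt "0 0 0 -1 1" --pt "0 0 0 -1 1" --pt "0 0 0 -1 1" --pt "0 0 0 -1 1" --pt "0 0 0 -1 1" --pt "0 0 0 -1 1" --pt "0 0 0 -1 1" --pt "0 0 0 -1 1" --pt "0 0 0 -1 1" --pt "0 0 0 -1 1" --pt "0 0 0 -1 1" --newtons 30

```text
clock: 1.3
position: [0.2699, -0.5635, 0.2309]
tool_rot: [-3.141, -0.001, 1.41]
force: [-0.6, -0.5, -0.1]
grip_width: 0.0857
finger_force: 0.0
```

Call:
jog_arm --pt "0 0 0 -1 1" --pt "0 0 0 -1 1" --pt "0 0 0 -1 1" --pt "0 0 0 -1 1" --pt "0 0 0 -1 1" --pt "0 0 0 -0.9 1" --pt "0 0 0 0 1"

```text
clock: 2.0
position: [0.2698, -0.5635, 0.2309]
tool_rot: [3.142, -0.001, 1.88]
force: [-0.5, -0.5, 0.1]
grip_width: 0.0852
finger_force: 0.0
```

Call:
jog_arm --pt "0.8 0.7 0 0 1" --pt "0.8 0.7 0 0 1" --pt "0.8 0.7 0 0 1" --pt "0.8 0.7 0 0 1" --pt "0.8 0.7 0 0 1" --pt "0.8 0.7 0 0 1" --pt "0.8 0.7 0 0 1" --pt "0.8 0.7 0 0 1" --pt "0.8 0.7 0 0 1" --pt "0.8 0.7 0 0 1" --pt "0.8 0.7 0 0 1" --pt "0 0 0 0 1"

```text
clock: 3.2
position: [0.4117, -0.2385, 0.2315]
tool_rot: [3.14, -0.001, 1.881]
force: [-0.2, -0.4, 0.8]
grip_width: 0.0856
finger_force: 0.0
```

Call:
jog_arm --pt "0.9 0.75 0 0 1" --pt "0.9 0.75 0 0 1" --pt "0.9 0.75 0 0 1" --pt "0.9 0.75 0 0 1" --pt "0.9 0.75 0 0 1" --pt "0.9 0.75 0 0 1" --pt "0.9 0.75 0 0 1" --pt "0.9 0.75 0 0 1" --pt "0.9 0.75 0 0 1" --pt "0.9 0.75 0 0 1" --pt "0.9 0.75 0 0 1" --pt "0.95 0.8 0 0 1"

```text
clock: 4.4
position: [0.5707, 0.151, 0.2311]
tool_rot: [-3.141, 0.0, 1.876]
force: [0.2, -0.8, 1.4]
grip_width: 0.0858
finger_force: 0.0
```

Run:
```python
from h import *
im,K,W=grab("wrist","w1.png",sc=1.42);np.savez("w1",K=K,W=W)
s=bot.observe();print(s["position"],s["tool_rot"]);
for p in((.571,.155,.188),(.568,.157,.083)):print(proj(K,W,p)*1.42)
```

```text
[0.57156852 0.15746808 0.23120338] [ 3.14020480e+00 -3.13280191e-03  1.88054851e+00]
[397.00987182 324.84405146]
[392.79978459 260.3752584 ]
```

View pics/w1.png

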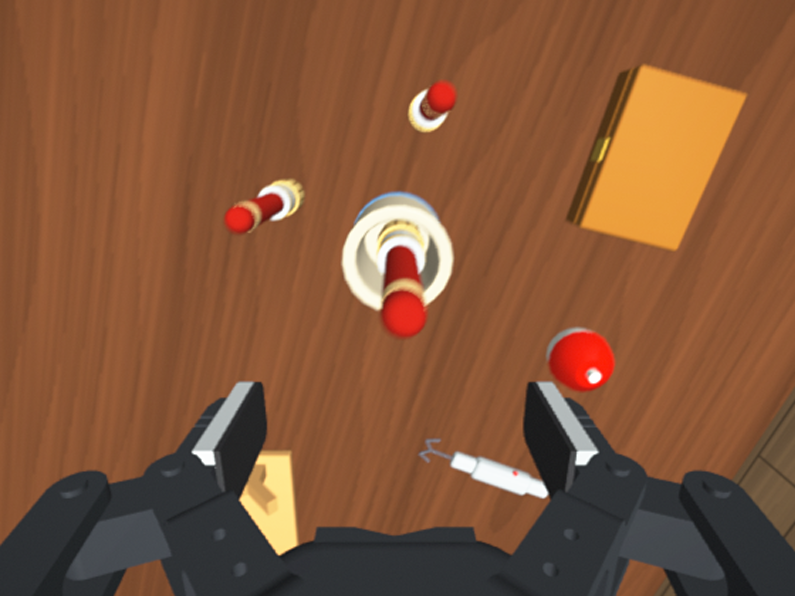

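The picture shows the brush handle end at (404,314) and the crock rim centre at (397,258). I'll convert both to positions.

Run:
```python
from h import *
w=np.load("w1.npz");K,W=w["K"],w["W"]
h=at_z(K,W,np.array((404,314))/1.42,.180);r=at_z(K,W,np.array((397.5,258))/1.42,.083)
s=bot.observe();p=s["position"];Rm=R.from_euler("xyz",s["tool_rot"]).as_matrix()
print(h,r,p, Rm.T@(h-p)/.03, Rm.T@(r-p)/.03)
```

```text
[0.57347597 0.15796543 0.18      ] [0.57048282 0.15947976 0.083     ] [0.57156852 0.15746808 0.23120338] [-0.00893881  0.06324061  1.70684902] [ 0.05941949 -0.02088374  4.94029874]
```

Call:
jog_arm --pt "0 0.06 0.5 0 1" --pt "0 0 0.5 0 1" --pt "0 0 0.5 0 1" --pt "0 0 0.5 0 1" --pt "0 0 0.5 0 1" --pt "0 0 0.5 0 1" --pt "0 0 0.5 0 1" --pt "0 0 0.17 0 1" --pt "0 0 0 0 0" --pt "0 0 0 0 0" --pt "0 0 0 0 0" --pt "0 0 0 0 0" --newtons 20

```text
clock: 5.65
position: [0.5722, 0.151, 0.1218]
tool_rot: [3.141, 0.0, 1.879]
force: [-1.2, 0.0, -0.5]
grip_width: 0.0283
finger_force: 0.0
```

Call:
jog_arm --pt "0 0 0 0 0" --pt "0 0 0 0 0" --pt "0 0 0 0 0" --pt "0 0 0 0 0" --pt "0 0 0 0 0" --pt "0 0 0 0 0"

```text
clock: 6.25
position: [0.5723, 0.1511, 0.1216]
tool_rot: [3.141, 0.0, 1.879]
force: [1.7, -0.5, 5.7]
grip_width: 0.0214
finger_force: 20.5
```

Run:
```python
from h import *
w=np.load("w1.npz")
im,K,W=grab("wrist","w2.png",sc=1.42)
s=bot.observe();print(s["position"],s["tool_rot"],s["force"],s["grip_width"])
```

```text
[0.57227242 0.151159   0.12163126] [ 3.14061327e+00 -1.58766126e-05  1.87881115e+00] [0.63971961 0.08858355 6.57413736] 0.021473920459957215
```

View pics/w2.png

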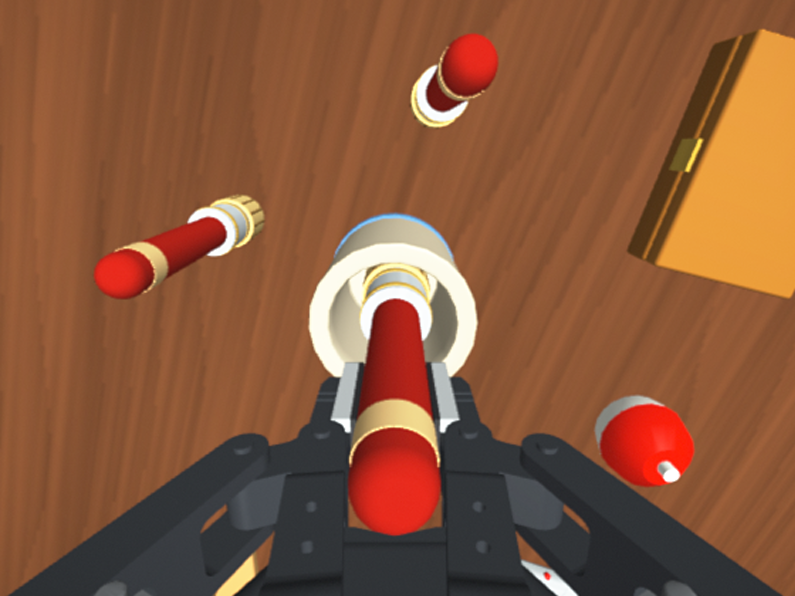

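Call:
jog_arm --pt "0 0 0 0 0.6" --pt "0 0 0 0 0.6" --pt "0 0 0 0 0.6" --pt "0.2 0 0 0 0.6" --pt "0 0 0 0 0.6" --pt "0 0 0 0 0" --pt "0 0 0 0 0" --pt "0 0 0 0 0" --pt "0 0 0 0 0" --pt "0 0 0 0 0" --pt "0 0 0 0 0" --pt "0 0 0 0 0"

```text
clock: 7.5
position: [0.5701, 0.1567, 0.1212]
tool_rot: [-3.142, -0.0, 1.879]
force: [1.7, 0.3, 0.6]
grip_width: 0.0214
finger_force: 20.9
```

Call:
jog_arm --pt "0 0 -0.2 0 0" --pt "0 0 -0.4 0 0" --pt "0 0 -0.5 0 0" --pt "0 0 -0.5 0 0" --pt "0 0 -0.5 0 0" --pt "0 0 -0.5 0 0" --pt "0 0 -0.5 0 0" --pt "0 0 -0.3 0 0" --pt "0 0 -0.2 0 0" --pt "0 0 0 0 0" --pt "0 0 0 0 0"

```text
clock: 8.6
position: [0.5699, 0.1566, 0.2288]
tool_rot: [-3.141, 0.0, 1.879]
force: [0.6, -0.3, -1.0]
grip_width: 0.0214
finger_force: 20.8
```

Run:
```python
from h import *
im,K,W=grab("side","s2.png",crop=(150,100,430,380),sc=2.1)
s=bot.observe();print(s["position"],s["tool_rot"],s["force"],s["grip_width"])
```

```text
[0.56984382 0.15654642 0.22857033] [-3.14062409e+00 -3.60470236e-05  1.87878316e+00] [ 0.85864861 -0.05896838 -1.58661348] 0.021511923852535052
```

View pics/s2.png

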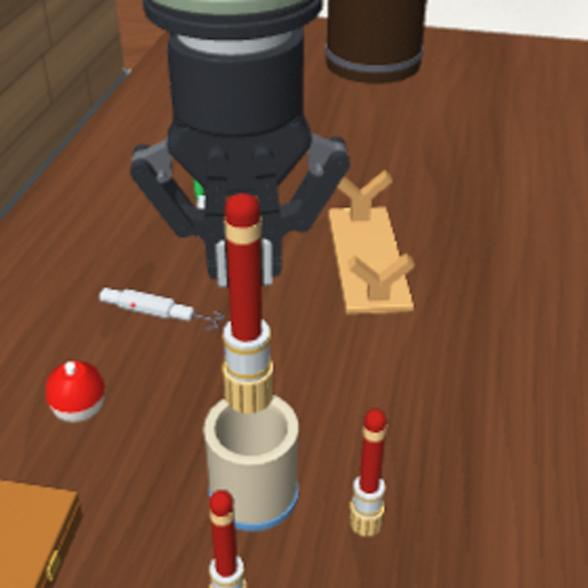

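Call:
jog_arm --pt "-0.3 -0.23 0 0 0" --pt "-0.6 -0.48 0 0 0" --pt "-0.6 -0.5 0 0 0" --pt "-0.6 -0.5 0 0 0" --pt "-0.6 -0.5 0 0 0" --pt "-0.6 -0.5 0 0 0" --pt "-0.6 -0.5 0 0 0" --pt "-0.6 -0.5 0 0 0" --pt "-0.6 -0.5 0 0 0" --pt "-0.5 -0.4 0 0 0" --pt "-0.23 -0.1 0 0 0" --pt "0 0 0 0 0"

```text
clock: 9.85
position: [0.4881, -0.054, 0.2291]
tool_rot: [-3.141, 0.0, 1.877]
force: [-0.0, 0.0, -1.4]
grip_width: 0.0214
finger_force: 20.7
```

Call:
jog_arm --pt "0 0 0.2 0 0" --pt "0 0 0.4 0 0" --pt "0 0 0.5 0 0" --pt "0 0 0.5 0 0" --pt "0 0 0.5 0 0" --pt "0 0 0.5 0 0" --pt "0 0 0.3 0 0" --pt "0 0 0.1 0 0" --pt "0 0 0 0 0" --pt "0 0 0 0 0"

```text
clock: 10.85
position: [0.4887, -0.0526, 0.1396]
tool_rot: [3.141, 0.0, 1.879]
force: [-0.3, 1.0, -1.8]
grip_width: 0.0213
finger_force: 20.7
```

```bash
cat > rest.py <<'E'
from h import *
s=bot.observe();p=s["position"];a=s["tool_rot"][2]
u=np.array([-np.sin(.309),np.cos(.309)]);v=np.array([np.cos(.309),np.sin(.309)]);d=p[:2]-np.array([.5265,-.172])
print("rest y %.1f x %.1f G h %.1f mm"%(d@u*1e3,d@v*1e3,p[2]*1e3+19),"yaw",a,"F",np.round(s["force"],1),"w",s["grip_width"],"t",s["clock"])
E
python3 - <<'E'
import rest
from h import *
grab("side","s3.png",crop=(230,60,430,260),sc=2.9)
E
```

```text
rest y 125.2 x 0.3 G h 158.6 mm yaw 1.878942919372482 F [-0.3  1.  -1.8] w 0.02134968025993646 t 10.85
```

View pics/s3.png

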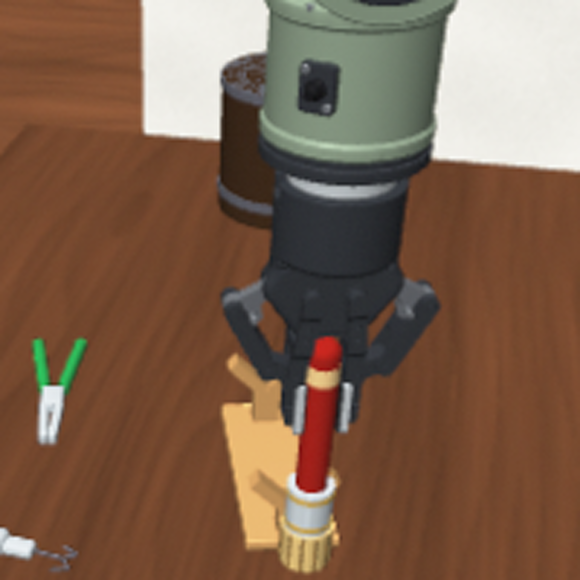

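Call:
jog_arm --pt "-0.3 0 0.03 0 0" --pt "-0.3 0 0 0 0" --pt "-0.27 0 0 0 0" --pt "-0.25 0 0 0 0" --pt "-0.25 0 0 0 0" --pt "-0.25 0 -0.02 0 0" --pt "-0.25 0 -0.02 0 0" --pt "-0.25 0 0.04 0 0" --pt "-0.25 0 0.06 0 0" --pt "-0.25 0 0.06 0 0" --pt "-0.25 0 0.06 0 0" --pt "0 0 0 0 0"

```text
clock: 12.1
position: [0.5147, -0.1359, 0.1325]
tool_rot: [-3.141, -0.0, 1.878]
force: [1.1, 2.1, -1.2]
grip_width: 0.0213
finger_force: 21.9
```

Run:
```python
import rest
from h import *
grab("side","s4.png",crop=(230,60,430,260),sc=2.9)
```

```text
rest y 38.0 x -0.2 G h 151.5 mm yaw 1.8776065449751642 F [ 1.1  2.1 -1.2] w 0.021271777740226868 t 12.1
```

View pics/s4.png

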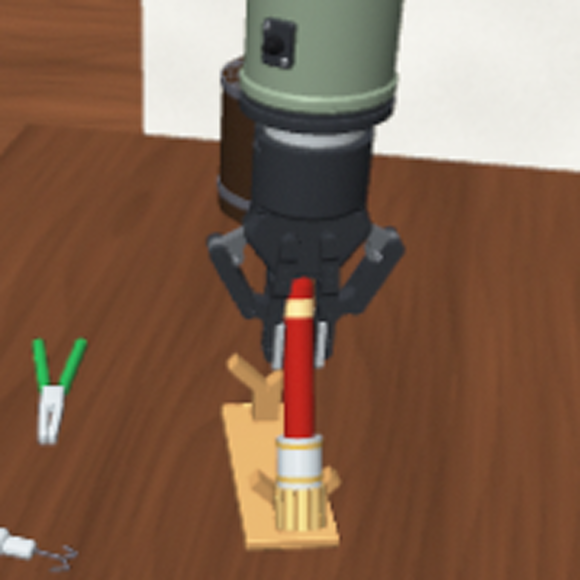

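The brush is pivoting in the pads as planned. It leans about 30° with its bristles over the larger notch, at (300,505).

Call:
jog_arm --pt "-0.23 0 0.09 0 0" --pt "-0.23 0 0.11 0 0" --pt "-0.23 0 0.12 0 0" --pt "-0.23 0 0.14 0 0" --pt "-0.2 0 0.16 0 0" --pt "-0.2 0 0.17 0 0" --pt "-0.2 0 0.18 0 0" --pt "-0.2 0 0.18 0 0" --pt "-0.16 0 0.21 0 0" --pt "-0.15 0 0.22 0 0" --pt "-0.15 0 0.22 0 0" --pt "-0.14 0 0.24 0 0"

```text
clock: 13.35
position: [0.5357, -0.2013, 0.0711]
tool_rot: [-3.141, -0.0, 1.879]
force: [0.9, 2.2, 0.4]
grip_width: 0.0213
finger_force: 19.6
```

Call:
jog_arm --pt "-0.11 0 0.25 0 0" --pt "-0.1 0 0.25 0 0" --pt "-0.08 0 0.25 0 0" --pt "-0.04 0 0.15 0 0" --pt "0 0 0 0 0" --pt "0 0 0 0 0"

```text
clock: 13.95
position: [0.5387, -0.2106, 0.0448]
tool_rot: [-3.142, -0.0, 1.879]
force: [0.5, 2.2, -0.0]
grip_width: 0.0213
finger_force: 19.5
```

```bash
python3 rest.py
```

```text
rest y -40.4 x -0.1 G h 63.8 mm yaw 1.8789141342131077 F [ 0.5  2.2 -0. ] w 0.021315062247329254 t 13.95
```

Call:
jog_arm --pt "0 0 0.07 0 0" --pt "0 0 0.06 0 0" --pt "0 0 0 0 0" --pt "0 0 0 0 0"

```text
clock: 14.35
position: [0.5388, -0.2109, 0.0409]
tool_rot: [3.141, 0.0, 1.879]
force: [2.0, -1.1, 1.0]
grip_width: 0.0217
finger_force: 19.6
```

Run:
```python
import rest
from h import *
a=grab("side")[0];b=grab("top")[0]
z=lambda c:cv2.resize(c,(400,400),interpolation=cv2.INTER_CUBIC)
cv2.imwrite("pics/m5.png",np.hstack([z(a[110:260,260:410]),z(b[185:305,290:410])]))
```

```text
rest y -40.8 x -0.1 G h 59.9 mm yaw 1.8785783264778804 F [ 2.  -1.1  1. ] w 0.021683179606106724 t 14.35
```

View pics/m5.png

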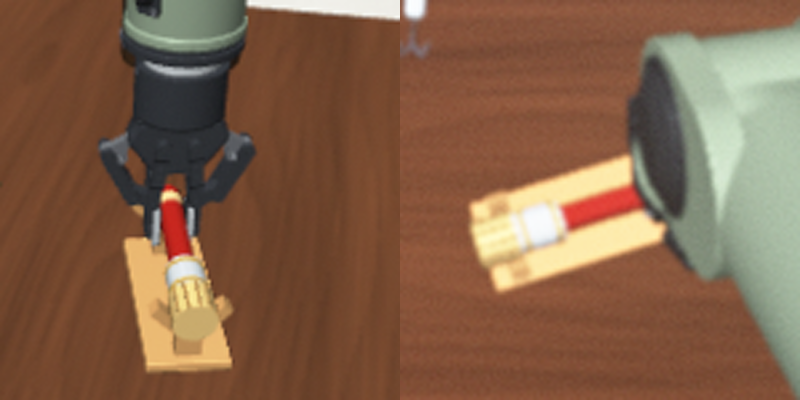

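Run:
```python
from h import *
t=np.load("top.npz");K,W=t["K"],t["W"]
u=np.array([-np.sin(.309),np.cos(.309)]);v=np.array([np.cos(.309),np.sin(.309)])
for n,p,z in(("end",(475,245),.065),("b/f",(521,230),.077),("white right",(561,217),.076),("handle",(635,197),.071)):
    q=at_z(K,W,(290+(p[0]-400)*.3,185+p[1]*.3),z)[:2]-[.5265,-.172];print(n,q@u*1e3,q@v*1e3)
```

```text
end 99.3657776900899 1.9822040274577466
b/f 64.78477616041943 1.3369341748556507
white right 33.396983574247045 1.432838895652248
handle -24.714651243925033 -1.0470915642355239
```

Call:
jog_arm --pt "0 0 0 0 0.15" --pt "0 0 0 0 0.3" --pt "0 0 0 0 0.5" --pt "0 0 0 0 1" --pt "0 0 0 0 1" --pt "0 0 0 0 1" --pt "0 0 0 0 1"

```text
clock: 15.15
position: [0.5386, -0.2106, 0.0408]
tool_rot: [-3.142, -0.0, 1.879]
force: [0.6, 0.6, -0.7]
grip_width: 0.0855
finger_force: 0.0
```

Call:
jog_arm --pt "0.3 0.03 0.05 0 1" --pt "0.5 0 0.05 0 1" --pt "0.6 0 0 0 1" --pt "0.6 0 0 0 1" --pt "0.5 0 0 0 1" --pt "0.3 0 0 0 1" --pt "0.13 0 0 0 1" --pt "0 0 0 0 1"

```text
clock: 15.95
position: [0.5129, -0.1263, 0.0379]
tool_rot: [3.142, 0.0, 1.879]
force: [0.7, -0.5, -0.4]
grip_width: 0.0857
finger_force: 0.0
```

Call:
jog_arm --pt "0 0 0 0 0.1" --pt "0 0 0 0 0.1" --pt "0 0 0 0 0.1" --pt "0 0 0 0 0.1" --pt "0 0 0 0 0.1" --pt "0 0 0 0 0.1" --pt "0 0 0 0 0.1"

```text
clock: 16.65
position: [0.5134, -0.1267, 0.0379]
tool_rot: [3.141, 0.0, 1.879]
force: [4.0, -0.8, 1.1]
grip_width: 0.0312
finger_force: 22.1
```

```bash
python3 rest.py
```

```text
rest y 47.2 x 1.3 G h 56.9 mm yaw 1.8786605070215112 F [ 4.  -0.8  1.1] w 0.031203693394405277 t 16.65
```

Call:
jog_arm --pt "-0.11 0 0 0 0.1" --pt "-0.11 0 0 0 0.1" --pt "-0.11 0 0 0 0.1" --pt "0 0 0 0 0.1" --pt "0 0 0 0 0.6" --pt "0 0 0 0 0.6" --pt "0 0 0 0 0.6" --pt "0.27 0 0 0 0.6" --pt "0 0 0 0 0.6"

```text
clock: 17.55
position: [0.513, -0.1271, 0.0378]
tool_rot: [-3.141, -0.001, 1.88]
force: [-0.0, 0.0, 0.2]
grip_width: 0.0511
finger_force: 0.0
```

Run:
```python
import rest
from h import *
im,K,W=grab("side")
f=im.astype(int);u=np.array([-np.sin(.309),np.cos(.309)])
# project predicted brush landmarks for bristle end at y=87, compare with colour runs along the axis' upper line
row=lambda y:proj(K,W,np.r_[np.array([.5265,-.172])+u*y*1e-3,.060+.0])
for y in(95,90,87,84,80,75,70,65,60,57,54,50,45,40,30,20,15,10):
    r=.018 if y>57 else .016 if y>22 else .011
    q=proj(K,W,np.r_[np.array([.5265,-.172])+u*y*1e-3,.060+r]);i=np.round(q).astype(int);print(y,i,im[i[1],i[0]][::-1])
```

```text
rest y 46.9 x 0.8 G h 56.8 mm yaw 1.8798742489865443 F [-0.   0.   0.2] w 0.05114117650402698 t 17.55
95 [333 223] [209 177 114]
90 [333 222] [209 177 113]
87 [333 221] [220 187 119]
84 [332 220] [245 225 145]
80 [332 219] [240 218 137]
75 [332 217] [239 213 133]
70 [331 216] [245 225 146]
65 [331 214] [241 218 138]
60 [330 213] [246 227 155]
57 [330 213] [246 227 155]
54 [330 212] [239 221 156]
50 [330 211] [224 191 108]
45 [329 209] [226 232 235]
40 [329 208] [226 232 235]
30 [328 205] [223 206 156]
20 [327 205] [230 216 158]
15 [327 203] [212 126 125]
10 [327 202] [196  38  31]
```

Reaction from under the handle cannot push it down, so levering over the small notch won't work. New plan:
1. Slide the brush towards +y until its handle drops off the small notch onto the base plate.
2. Grip it by the bristles.
3. Swing it upright with the handle tip trapped in the corner of the plate and the small notch's post.

Call:
jog_arm --pt "-0.2 0 -0.05 0 1" --pt "-0.4 -0.03 -0.05 0 1" --pt "-0.5 0 0 0 1" --pt "-0.5 0 0 0 1" --pt "-0.4 0 0 0 1" --pt "-0.23 0 0 0 1" --pt "0 0 0 0 0" --pt "0 0 0 0 0" --pt "0 0 0 0 0" --pt "0 0 0 0 0" --pt "0 0 0 0 0" --pt "0 0 0 0 0"

```text
clock: 18.8
position: [0.5335, -0.1917, 0.041]
tool_rot: [3.14, 0.0, 1.879]
force: [3.6, 3.6, 0.4]
grip_width: 0.0212
finger_force: 21.9
```

Call:
jog_arm --pt "0 0 0 0 0" --pt "0 0 0 0 0" --pt "0 0 0 0 0"

```text
clock: 19.1
position: [0.5335, -0.1918, 0.041]
tool_rot: [3.14, -0.0, 1.879]
force: [3.9, 3.7, 1.2]
grip_width: 0.021
finger_force: 21.9
```

```bash
python3 rest.py
```

```text
rest y -21.0 x 0.7 G h 60.0 mm yaw 1.8792717448694476 F [3.9 3.7 1.2] w 0.021038142463296786 t 19.1
```

Call:
jog_arm --pt "0.2 0 0 0 0" --pt "0.3 0 0 0 0" --pt "0.3 0 0 0 0" --pt "0.3 0 0 0 0" --pt "0.25 0 0 0 0" --pt "0.12 0 0 0 0" --pt "0 0 0.1 0 0" --pt "0.03 0 0.14 0 0" --pt "0.03 0 0.14 0 0" --pt "0.03 0 0.1 0 0" --pt "0 0 0 0 0"

```text
clock: 20.2
position: [0.5195, -0.1483, 0.0261]
tool_rot: [3.14, 0.001, 1.878]
force: [5.3, -1.6, 4.4]
grip_width: 0.0213
finger_force: 23.4
```

```bash
python3 rest.py
```

```text
rest y 24.7 x 0.6 G h 45.1 mm yaw 1.8779670823819075 F [ 5.3 -1.6  4.4] w 0.021296176950897857 t 20.2
```

Call:
jog_arm --pt "0 0 0 0 0.2" --pt "0 0 0 0 0.4" --pt "0 0 0 0 1" --pt "0 0 0 0 1" --pt "0 0 0 0 1" --pt "0 0 -0.4 0 1" --pt "0 0 -0.6 0 1" --pt "0 0 -0.6 0 1" --pt "0 0 -0.4 0 1" --pt "0 0 0 0 1"

```text
clock: 21.2
position: [0.5194, -0.148, 0.0882]
tool_rot: [3.139, 0.001, 1.879]
force: [0.1, 0.5, -0.7]
grip_width: 0.0853
finger_force: 0.0
```

Run:
```python
import rest
from h import *
im,K,W=grab("side");cv2.imwrite("pics/s6.png",im)
u=np.array([-np.sin(.309),np.cos(.309)])
# fit (bristle-end y, h at end, tilt) to colours sampled along the axis top line
pb=lambda b,e,h,f,r:proj(K,W,np.r_[np.array([.5265,-.172])+u*(e-b*np.cos(f)+r*np.sin(f)*1)*1e-3,(h-b*np.sin(f)+r*np.cos(f))*1e-3])
f=np.radians(20)
for b in range(-6,100,4):
    r=18 if b<30 else 16 if b<65 else 11
    i=np.round(pb(b,125,79,f,r)).astype(int);print(b,i,im[i[1],i[0]][::-1])
# silhouettes: red handle & straw end centroids
hsv=cv2.cvtColor(im,cv2.COLOR_BGR2HSV)[150:270,270:400]
m=((hsv[...,0]<6)|(hsv[...,0]>174))&(hsv[...,1]>180)&(hsv[...,2]>110)
y,x=np.nonzero(m);print("red",x.min()+270,x.max()+270,y.min()+150,y.max()+150)
```

```text
rest y 25.0 x 0.6 G h 107.2 mm yaw 1.878558935002134 F [ 0.1  0.5 -0.7] w 0.08529012380207242 t 21.2
-6 [338 228] [236 210 133]
-2 [337 228] [236 211 133]
2 [337 227] [236 210 133]
6 [336 226] [236 211 133]
10 [336 226] [236 211 133]
14 [336 225] [236 211 134]
18 [335 224] [232 205 129]
22 [335 224] [232 205 129]
26 [335 223] [217 183 115]
30 [334 223] [225 196 124]
34 [334 222] [222 192 120]
38 [333 222] [226 196 123]
42 [333 221] [224 193 122]
46 [333 221] [224 193 122]
50 [332 220] [224 193 118]
54 [332 219] [213 184 123]
58 [332 219] [213 184 123]
62 [331 218] [197 203 204]
66 [331 219] [213 187 134]
70 [330 218] [203 212 216]
74 [330 218] [203 212 216]
78 [330 217] [200 206 205]
82 [329 217] [207 211 207]
86 [329 216] [200 176 139]
90 [329 216] [200 176 139]
94 [328 215] [184 107 100]
98 [328 215] [184 107 100]
red 321 330 207 217
```

Run:
```python
from h import *
a=grab("side")[0];b=grab("top")[0]
w,K,W=grab("wrist");np.savez("w7",K=K,W=W)
z=lambda c,s:cv2.resize(c,s,interpolation=cv2.INTER_CUBIC)
cv2.imwrite("pics/m7.png",np.hstack([np.vstack([z(a[140:260,280:400],(300,300)),z(b[200:300,280:380],(300,300))]),z(w,(500,375))[:375].copy() if 0 else np.vstack([z(w,(500,375)),np.zeros((225,500,3),np.uint8)])]))
```

```text
(no output)
```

View pics/m7.png

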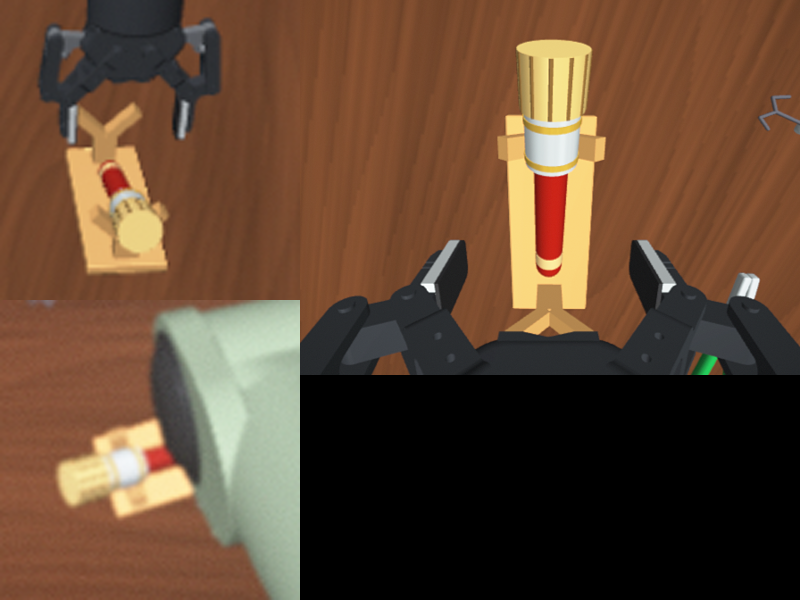

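The brush lies as intended. In the wrist view its bristle end is at (554,50), the ferrule boundary at (552,120) and the handle tip at (548,275), on the plate inside the small notch.

Run:
```python
from h import *
from scipy.optimize import least_squares
w=np.load("w7.npz");t=np.load("top.npz");s=np.load("side.npz")
V=dict(w=(w["K"],w["W"]),t=(t["K"],t["W"]),s=(s["K"],s["W"]))
u=np.array([-np.sin(.309),np.cos(.309)]);v=np.array([np.cos(.309),np.sin(.309)])
def P(b,r,q): # point b along axis, r above
    e,h,f,x,g=q; y=e-b*np.cos(f)-r*np.sin(f)*1; z=h-b*np.sin(f)+r*np.cos(f)
    return np.r_[np.array([.5265,-.172])+(u*y+v*(x+g*b))*1e-3,z*1e-3]
wp=lambda a,b:((a-300)/.893,b/.893); sp=lambda a,b:(280+a*.4,140+b*.4); tp=lambda a,b:(280+a/3,200+(b-300)/3)
obs=[("w",0,0,wp(554,48)),("w",30,17,wp(552,122)),("w",65,14,wp(551,173)),("w",176,6,wp(548,274)),("s",0,0,sp(139,230)),("t",0,0,tp(63,485)),("t",65,14,tp(146,462)),("s",176,6,sp(107,165))]
F=lambda q:np.concatenate([proj(*V[c],P(b,r,q))-p for c,b,r,p in obs])
o=least_squares(F,[125,79,.35,0,0],loss="soft_l1");print(o.x,np.degrees(o.x[2]));print(np.round(F(o.x).reshape(-1,2),1).tolist())
print("G20",(o.x[0]-20*np.cos(o.x[2]),o.x[1]-20*np.sin(o.x[2])),"tip",(o.x[0]-169*np.cos(o.x[2]),o.x[1]-169*np.sin(o.x[2])))
```

```text
[ 1.25133832e+02  7.84084052e+01  3.49398141e-01  2.64231139e+00
 -1.67942856e-02] 20.019038875272273
[[-0.5, 0.0], [0.4, -0.8], [-0.3, 1.2], [-0.2, -0.4], [-1.1, 0.3], [1.9, -0.7], [-0.6, -0.5], [-0.6, -0.4]]
G20 (np.float64(106.34225391246034), np.float64(71.56175768564069)) tip (np.float64(-33.655004969825995), np.float64(20.554233677450434))
```

Call:
jog_arm --pt "0.3 0.06 0 0 1" --pt "0.5 0 0 0 1" --pt "0.6 0 0 0 1" --pt "0.6 0 0 0 1" --pt "0.5 0 0.1 0 1" --pt "0.2 0 0.3 0 1" --pt "0 0 0.4 0 1" --pt "0 0 0.4 0 1" --pt "0 0 0.1 0 1" --pt "0 0 0 0 0" --pt "0 0 0 0 0" --pt "0 0 0 0 0"

```text
clock: 22.6
position: [0.496, -0.0702, 0.0477]
tool_rot: [3.141, 0.0, 1.878]
force: [0.6, 0.0, -0.4]
grip_width: 0.0439
finger_force: 0.0
```

Call:
jog_arm --pt "0 0 0 0 0" --pt "0 0 0 0 0" --pt "0 0 0 0 0" --pt "0 0 0 0 0" --pt "0 0 0 0 0"

```text
clock: 23.1
position: [0.496, -0.07, 0.0475]
tool_rot: [3.141, 0.0, 1.879]
force: [1.2, -0.2, -0.0]
grip_width: 0.035
finger_force: 22.0
```

```bash
python3 rest.py
```

```text
rest y 106.4 x 1.9 G h 66.5 mm yaw 1.8787925752864567 F [ 1.2 -0.2 -0. ] w 0.03502107275507433 t 23.1
```

Gripped on the bristles, at 35 mm width. Next I lift slightly and press the tip against the notch post, then start the arc.

Call:
jog_arm --pt "0 0 -0.26 0 0" --pt "0 0 -0.26 0 0" --pt "-0.25 0 0 0 0" --pt "-0.28 0 0 0 0" --pt "-0.2 0 -0.36 0 0" --pt "-0.2 0 -0.36 0 0" --pt "-0.2 0 -0.36 0 0" --pt "0 0 0 0 0"

```text
clock: 23.9
position: [0.5069, -0.1033, 0.0971]
tool_rot: [3.14, 0.001, 1.877]
force: [-2.4, 3.0, -0.1]
grip_width: 0.0355
finger_force: 22.3
```

```bash
python3 rest.py
cat > tilt.py <<'E'
# handle direction from the red pixels in the top/side views: tip of red seen in each
from h import *
for n in("side","wrist"):
    im,K,W=grab(n);cv2.imwrite("pics/last_%s.png"%n,im)
    h=cv2.cvtColor(im,cv2.COLOR_BGR2HSV)
    m=(((h[...,0]<5)|(h[...,0]>175))&(h[...,1]>170)&(h[...,2]>70)).astype(np.uint8)
    k,l,st,c=cv2.connectedComponentsWithStats(m)
    for i in range(1,k):
        if st[i,4]>40:
            y,x=np.nonzero(l==i);mu=np.array([x.mean(),y.mean()]);w,e=np.linalg.eigh(np.cov(x,y));print(n,"area",st[i,4],"c",np.round(mu,1),"box",st[i,:4],"dir",np.round(e[:,1],2))
E
python3 tilt.py
```

```text
rest y 71.4 x 2.2 G h 116.1 mm yaw 1.8773059239154732 F [-2.4  3.  -0.1] w 0.03551654756536586 t 23.9
side area 506 c [185.  284.4] box [172 272  28  24] dir [-0.97  0.24]
side area 90 c [328.3 299.8] box [324 295  10  11] dir [-0.21  0.98]
side area 215 c [326.2 321.2] box [322 309  11  26] dir [-0.08  1.  ]
side area 101 c [254.6 339.4] box [250 334  10  12] dir [-0.05  1.  ]
side area 229 c [256.4 360.9] box [251 349  11  25] dir [0.07 1.  ]
wrist area 454 c [275.2 366.6] box [261 356  30  21] dir [-1.   -0.05]
```

Call:
jog_arm --pt "-0.29 0 -0.3 0 0" --pt "-0.29 0 -0.3 0 0" --pt "-0.29 0 -0.28 0 0" --pt "-0.36 0 -0.23 0 0" --pt "-0.36 0 -0.21 0 0" --pt "-0.37 0 -0.19 0 0" --pt "-0.4 0 -0.14 0 0" --pt "-0.41 0 -0.11 0 0" --pt "-0.41 0 -0.08 0 0" --pt "-0.29 0 -0.04 0 0" --pt "-0.29 0 -0.02 0 0" --pt "0 0 0 0 0"

```text
clock: 25.2
position: [0.5404, -0.211, 0.1522]
tool_rot: [-3.141, 0.0, 1.878]
force: [-0.8, 0.7, -1.2]
grip_width: 0.0353
finger_force: 23.9
```

```bash
python3 rest.py; python3 tilt.py
```

```text
rest y -41.3 x 1.4 G h 171.2 mm yaw 1.8775354387583318 F [-0.8  0.7 -1.2] w 0.03525206710729698 t 25.2
side area 227 c [323.4 183.1] box [319 170  11  28] dir [-0.1   0.99]
side area 508 c [185.1 284.4] box [172 272  28  24] dir [-0.97  0.25]
side area 90 c [328.2 299.9] box [323 295  11  11] dir [-0.2   0.98]
side area 215 c [326.2 321.2] box [322 309  11  26] dir [-0.08  1.  ]
side area 101 c [254.6 339.4] box [250 334  10  12] dir [-0.05  1.  ]
side area 229 c [256.4 360.9] box [251 349  11  25] dir [0.07 1.  ]
wrist area 406 c [278.1 215.1] box [265 205  27  21] dir [-1.   -0.05]
```

```bash
cat > phi.py <<'E'
from h import *
s=bot.observe();T=R.from_euler("xyz",s["tool_rot"]).as_matrix();p=np.array(s["position"]);G=p+T@[0,0,-.024]
ux=T[:,0]
Wc=grab("wrist");Sc=grab("side")
for d in(70,75,80,85,90,95):
    f=np.radians(d);ax=-ux*np.cos(f)-np.array([0,0,1])*np.sin(f)
    print(d,*[np.round(proj(c[1],c[2],G+ax*b),0) for c in(Wc,Sc) for b in(.045,.055,.1,.149,.16)])
for c,n in((Wc,"w"),(Sc,"s")):
    pass
im=Wc[0];print("wrist col 278:",[(r,im[r,278][::-1].tolist()) for r in range(150,400,10)])
im=Sc[0];print("side",[(r,im[r,323][::-1].tolist()) for r in range(130,215,5)])
E
python3 phi.py
```

```text
70 [277. 276.] [277. 273.] [277. 262.] [277. 254.] [277. 253.] [323. 163.] [323. 165.] [321. 178.] [319. 190.] [318. 193.]
75 [277. 269.] [277. 265.] [277. 250.] [277. 240.] [277. 238.] [323. 164.] [323. 167.] [321. 181.] [320. 194.] [319. 197.]
80 [277. 263.] [277. 257.] [277. 239.] [277. 226.] [277. 223.] [324. 165.] [323. 168.] [322. 183.] [320. 198.] [320. 201.]
85 [277. 256.] [277. 250.] [277. 228.] [277. 211.] [277. 208.] [324. 166.] [324. 170.] [322. 186.] [321. 202.] [321. 205.]
90 [277. 250.] [277. 242.] [277. 216.] [277. 197.] [277. 194.] [324. 167.] [324. 171.] [323. 188.] [322. 205.] [321. 209.]
95 [277. 244.] [277. 235.] [277. 205.] [277. 183.] [277. 179.] [324. 168.] [324. 172.] [323. 190.] [322. 208.] [322. 212.]
wrist col 278: [(150, [249, 211, 124]), (160, [249, 211, 125]), (170, [249, 212, 126]), (180, [249, 213, 126]), (190, [249, 214, 126]), (200, [179, 93, 57]), (210, [128, 23, 17]), (220, [129, 25, 18]), (230, [153, 160, 161]), (240, [140, 117, 71]), (250, [137, 115, 68]), (260, [155, 131, 79]), (270, [254, 246, 165]), (280, [254, 246, 165]), (290, [254, 246, 164]), (300, [254, 246, 165]), (310, [254, 245, 165]), (320, [254, 245, 165]), (330, [254, 246, 165]), (340, [254, 245, 164]), (350, [254, 245, 162]), (360, [128, 77, 47]), (370, [125, 75, 45]), (380, [41, 44, 46]), (390, [42, 45, 48])]
side [(130, [63, 56, 53]), (135, [59, 39, 24]), (140, [249, 232, 153]), (145, [222, 191, 121]), (150, [148, 121, 74]), (155, [160, 127, 75]), (160, [179, 176, 165]), (165, [178, 185, 189]), (170, [160, 102, 102]), (175, [151, 30, 25]), (180, [150, 28, 23]), (185, [148, 30, 26]), (190, [144, 29, 23]), (195, [141, 29, 23]), (200, [198, 167, 114]), (205, [207, 153, 93]), (210, [235, 185, 115])]
```

Call:
jog_arm --pt "-0.2 0 0 0 0" --pt "-0.2 0 0 0 0" --pt "0 0 0 0 0" --pt "0 0 -0.3 0 0" --pt "0 0 -0.5 0 0" --pt "0 0 -0.6 0 0" --pt "0 0 -0.6 0 0" --pt "0 0 -0.5 0 0" --pt "0 0 -0.3 0 0" --pt "0 0 -0.1 0 0" --pt "0 0 0 0 0"

```text
clock: 26.5
position: [0.5439, -0.2213, 0.2395]
tool_rot: [3.142, 0.0, 1.879]
force: [-0.4, -0.4, -1.7]
grip_width: 0.0356
finger_force: 24.1
```

```bash
python3 rest.py; python3 phi.py | cut -c1-900
python3 - <<'E'
from h import *
im,K,W=grab("top")
c=np.round(proj(K,W,(.569,.157,.083))).astype(int);x0,y0=c-25
h=cv2.cvtColor(im[y0:y0+50,x0:x0+50],cv2.COLOR_BGR2HSV)
m=((h[...,2]>185)&(h[...,1]<75)).astype(np.uint8)
cs=max(cv2.findContours(m,cv2.RETR_EXTERNAL,cv2.CHAIN_APPROX_NONE)[0],key=cv2.contourArea)
e=cv2.fitEllipse(cs);print(e,at_z(K,W,np.array(e[0])+[x0,y0],.083))
E
```

```text
rest y -52.2 x 1.6 G h 258.5 mm yaw 1.8786799391300315 F [-0.4 -0.4 -1.7] w 0.03556546941511271 t 26.5
70 [277. 276.] [277. 273.] [277. 262.] [277. 254.] [277. 253.] [325. 124.] [324. 127.] [322. 142.] [320. 156.] [320. 159.]
75 [277. 269.] [277. 265.] [277. 250.] [277. 240.] [277. 238.] [325. 125.] [324. 129.] [322. 145.] [321. 160.] [320. 164.]
80 [277. 263.] [277. 257.] [277. 239.] [277. 225.] [277. 223.] [325. 126.] [325. 130.] [323. 147.] [321. 164.] [321. 168.]
85 [277. 256.] [277. 250.] [277. 228.] [277. 211.] [277. 208.] [325. 127.] [325. 132.] [324. 149.] [322. 168.] [322. 171.]
90 [277. 250.] [277. 242.] [277. 216.] [277. 197.] [277. 194.] [326. 128.] [325. 133.] [324. 151.] [323. 171.] [323. 175.]
95 [277. 244.] [277. 235.] [277. 205.] [277. 183.] [277. 179.] [326. 129.] [326. 133.] [325. 153.] [324. 173.] [324. 178.]
wrist col 278: [(150, [251, 220, 131]), (160, [251, 220, 132]), (170, [251, 220, 131]), (180, [251, 214, 127]), (190, [162, 94, 61]), (200, [143, 29, 20]), (210, [141, 26, 18]), (220, [169, 144, 74]), (230, [169, 177, 177]), (240, [151, 128, 76]), (250, [152,
[... 167 characters left out ...]
248, 169]), (330, [254, 247, 167]), (340, [254, 247, 167]), (350, [254, 246, 166]), (360, [121, 73, 45]), (370, [124, 76, 45]), (380, [42, 46, 48]), (390, [43, 46, 50])]
side [(130, [178, 166, 161]), (135, [149, 29, 24]), (140, [153, 31, 26]), (145, [155, 31, 24]), (150, [156, 30, 23]), (155, [156, 29, 22]), (160, [158, 32, 25]), (165, [220, 179, 122]), (170, [156, 33, 25]), (175, [113, 71, 45]), (180, [106, 64, 41]), (185, [107, 65, 42]), (190, [221, 168, 104]), (195, [186, 140, 86]), (200, [187, 141, 87]), (205, [219, 166, 102]), (210, [234, 185, 115])]
((25.013856887817383, 24.760055541992188), (29.057294845581055, 29.973543167114258), 65.48344421386719) [0.57034852 0.15668036 0.083     ]
```

Call:
jog_arm --pt "0.4 0.15 0 0 0" --pt "0.8 0.3 0 0 0" --pt "1 0.4 0 0 0" --pt "1 0.4 0 0 0" --pt "1 0.4 0 0 0" --pt "1 0.4 0 0 0" --pt "1 0.4 0 0 0" --pt "1 0.4 0 0 0" --pt "1 0.4 0 0 0" --pt "1 0.4 0 0 0" --pt "1 0.4 0 0 0" --pt "1 0.4 0 0 0"

```text
clock: 27.85
position: [0.5686, 0.1416, 0.2391]
tool_rot: [-3.141, -0.0, 1.879]
force: [-0.0, 0.3, -1.4]
grip_width: 0.0352
finger_force: 24.1
```

Call:
jog_arm --pt "0.6 0.17 0 0 0" --pt "0.2 0.05 0 0 0" --pt "0 0 0 0 0" --pt "0 0 0 0 0"

```text
clock: 28.25
position: [0.5682, 0.1634, 0.2392]
tool_rot: [-3.141, 0.001, 1.878]
force: [0.0, -1.3, -1.3]
grip_width: 0.0351
finger_force: 24.0
```

```bash
cat > crock.py <<'E'
from h import *
s=bot.observe();T=R.from_euler("xyz",s["tool_rot"]).as_matrix();p=np.array(s["position"])
d=T.T@(np.array([.5703,.1567,p[2]])-p);print("crock from tool mm",np.round(d*1e3,1),"TCP z",p[2],"F",np.round(s["force"],1),"t",s["clock"])
E
python3 - <<'E'
import crock
from h import *
from scipy.optimize import least_squares
# tip of brush from side view: dome bottom; column range
im,K,W=grab("side");h=cv2.cvtColor(im,cv2.COLOR_BGR2HSV)
m=(((h[...,0]<5)|(h[...,0]>175))&(h[...,1]>170)&(h[...,2]>70)).astype(np.uint8)
k,l,st,c=cv2.connectedComponentsWithStats(m)
print([(st[i].tolist(),np.round(c[i],1).tolist()) for i in range(1,k) if st[i,4]>40])
T,p=crock.T,crock.p
for dgr in(80,85,90,95):
    f=np.radians(dgr);ax=-T[:,0]*np.cos(f)-np.array([0,0,1])*np.sin(f);G=p+T@[0,0,-.024]
    print(dgr,[np.round(proj(K,W,G+ax*b),1).tolist() for b in(.045,.1,.149,.16)])
im,K,W=grab("wrist");print([(r,im[r,278][::-1].tolist()) for r in range(150,250,8)])
E
```

```text
crock from tool mm [-7.  -0.1  0. ] TCP z 0.23919412558447786 F [ 0.  -1.3 -1.3] t 28.25
[([259, 250, 16, 38, 504], [267.1, 267.6]), ([172, 272, 28, 24, 506], [185.0, 284.4]), ([324, 295, 10, 11, 88], [328.2, 299.8]), ([322, 309, 11, 26, 215], [326.2, 321.2]), ([250, 334, 10, 12, 101], [254.6, 339.4]), ([251, 349, 11, 25, 229], [256.4, 360.9])]
80 [[264.8, 237.9], [265.8, 261.2], [266.6, 279.5], [266.7, 283.4]]
85 [[264.9, 240.0], [266.0, 265.8], [266.9, 286.2], [267.1, 290.5]]
90 [[265.0, 241.9], [266.2, 270.1], [267.2, 292.6], [267.4, 297.4]]
95 [[265.0, 243.6], [266.4, 274.1], [267.5, 298.8], [267.7, 304.0]]
[(150, [177, 166, 139]), (158, [234, 227, 196]), (166, [239, 231, 203]), (174, [250, 245, 225]), (182, [250, 245, 225]), (190, [164, 95, 63]), (198, [145, 29, 21]), (206, [145, 26, 20]), (214, [143, 26, 19]), (222, [221, 183, 87]), (230, [172, 179, 180]), (238, [187, 151, 64]), (246, [154, 130, 77])]
```

Call:
jog_arm --pt "0 0 0.2 0 0" --pt "0 0 0.4 0 0" --pt "0 0 0.4 0 0" --pt "0 0 0.4 0 0" --pt "0 0 0.4 0 0" --pt "0 0 0.4 0 0" --pt "0 0 0.4 0 0" --pt "0 0 0.2 0 0" --pt "0 0 0.1 0 0" --pt "0 0 0 0 0"

```text
clock: 29.35
position: [0.5683, 0.1644, 0.1522]
tool_rot: [-3.141, -0.0, 1.879]
force: [-0.3, -0.1, -0.4]
grip_width: 0.0353
finger_force: 24.1
```

```bash
python3 crock.py
```

```text
crock from tool mm [-7.9 -0.4 -0. ] TCP z 0.15222769588179044 F [-0.3 -0.1 -0.4] t 29.35
```

Call:
jog_arm --pt "0 0 0.07 0 0" --pt "0 0 0.07 0 0" --pt "0 0 0 0 0"

```text
clock: 29.65
position: [0.5683, 0.1643, 0.1482]
tool_rot: [3.141, 0.0, 1.879]
force: [0.2, 0.1, -1.2]
grip_width: 0.0353
finger_force: 24.1
```

Call:
jog_arm --pt "0 0 0.05 0 0" --pt "0 0 0.05 0 0" --pt "0 0 0 0 0"

```text
clock: 29.95
position: [0.5683, 0.1643, 0.1451]
tool_rot: [-3.141, 0.0, 1.879]
force: [-0.1, -0.5, -1.5]
grip_width: 0.0354
finger_force: 24.1
```

Call:
jog_arm --pt "0 0 0.04 0 0" --pt "0 0 0.04 0 0" --pt "0 0 0 0 0"

```text
clock: 30.25
position: [0.5682, 0.1643, 0.1426]
tool_rot: [-3.141, -0.0, 1.879]
force: [-0.8, 1.0, -1.1]
grip_width: 0.0354
finger_force: 24.1
```

Call:
jog_arm --pt "0 0 0.04 0 0" --pt "0 0 0 0 0"

```text
clock: 30.45
position: [0.5682, 0.1643, 0.1415]
tool_rot: [-3.141, -0.0, 1.879]
force: [0.3, 0.1, -1.6]
grip_width: 0.0353
finger_force: 24.1
```

Call:
jog_arm --pt "0 0 0.05 0 0" --pt "0 0 0.05 0 0" --pt "0 0 0 0 0"

```text
clock: 30.75
position: [0.5689, 0.165, 0.1396]
tool_rot: [3.14, -0.0, 1.879]
force: [-2.5, 1.5, 14.0]
grip_width: 0.0355
finger_force: 25.0
```

Call:
jog_arm --pt "0 0 0.05 0 0" --pt "0 0 0 0 0"

```text
clock: 30.95
position: [0.5698, 0.1655, 0.139]
tool_rot: [3.137, -0.001, 1.879]
force: [-0.6, 1.8, 23.2]
grip_width: 0.0357
finger_force: 25.7
```

Call:
jog_arm --pt "0 0 -0.02 0 0" --pt "-0.2 0 0 0 0" --pt "-0.25 0 0.02 0 0" --pt "0 0 0 0 0"

```text
clock: 31.35
position: [0.5738, 0.1512, 0.1384]
tool_rot: [3.138, 0.0, 1.878]
force: [-0.1, 0.7, 16.1]
grip_width: 0.0353
finger_force: 24.5
```

```bash
python3 crock.py
```

```text
crock from tool mm [ 6.3 -1.7 -0. ] TCP z 0.1383976175523326 F [-0.1  0.7 16.1] t 31.35
```

Call:
jog_arm --pt "-0.23 0 0.02 0 0" --pt "-0.23 0 0.03 0 0" --pt "-0.22 0 0.04 0 0" --pt "-0.22 0 0.05 0 0" --pt "0 0 0 0 0"

```text
clock: 31.85
position: [0.5816, 0.1248, 0.1335]
tool_rot: [3.14, 0.001, 1.877]
force: [0.6, -0.9, 8.7]
grip_width: 0.0356
finger_force: 22.6
```

```bash
python3 crock.py;python3 - <<'E'
from h import *
import crock
im,K,W=grab("top")
c=np.round(proj(K,W,(.57,.157,.083))).astype(int);x0,y0=c-30
b=im[y0:y0+60,x0:x0+60];h=cv2.cvtColor(b,cv2.COLOR_BGR2HSV)
cv2.imwrite("pics/l.png",b)
m=((h[...,0]>95)&(h[...,0]<130)&(h[...,1]>90)&(h[...,2]>60));y,x=np.nonzero(m);print("blue foot px",m.sum(),x.min()+x0 if m.any() else 0,x.max()+x0 if m.any() else 0)
im,K,W=grab("side");h=cv2.cvtColor(im,cv2.COLOR_BGR2HSV)
m=((h[...,0]>100)&(h[...,0]<125)&(h[...,1]>110)&(h[...,2]>90)).astype(np.uint8);k,l,st,ce=cv2.connectedComponentsWithStats(m)
print([st[i].tolist() for i in range(1,k) if st[i,4]>15])
im0=cv2.imread("pics/side0.png");im0=cv2.resize(im0,(560,420),interpolation=cv2.INTER_AREA);h=cv2.cvtColor(im0,cv2.COLOR_BGR2HSV)
m=((h[...,0]>100)&(h[...,0]<125)&(h[...,1]>110)&(h[...,2]>90)).astype(np.uint8);k,l,st,ce=cv2.connectedComponentsWithStats(m)
print([st[i].tolist() for i in range(1,k) if st[i,4]>15])
E
```

```text
crock from tool mm [33.8 -1.1 -0. ] TCP z 0.13346878725466635 F [ 0.6 -0.9  8.7] t 31.85
crock from tool mm [33.8 -1.1 -0. ] TCP z 0.13346878725466635 F [ 0.6 -0.9  8.7] t 31.85
blue foot px 0 0 0
[[262, 340, 28, 12, 62]]
[[263, 340, 27, 12, 51]]
```

Call:
jog_arm --pt "-0.15 0 0.05 0 0" --pt "-0.15 0 0.05 0 0" --pt "0 0 0 0 0"

```text
clock: 32.25
position: [0.5844, 0.1165, 0.1307]
tool_rot: [3.14, 0.001, 1.878]
force: [-0.9, -2.0, 10.8]
grip_width: 0.0354
finger_force: 22.1
```

Call:
jog_arm --pt "-0.12 0 0.05 0 0" --pt "-0.12 0 0.05 0 0" --pt "0 0 0 0 0"

```text
clock: 32.55
position: [0.5869, 0.1105, 0.1284]
tool_rot: [3.138, 0.0, 1.878]
force: [-0.9, 1.4, 17.8]
grip_width: 0.0352
finger_force: 21.8
```

Call:
jog_arm --pt "0 0 -0.04 0 0" --pt "0 0 0 0 0.42" --pt "0 0 0 0 0.46" --pt "0 0 0 0 0.5" --pt "0 0 0 0 0.6" --pt "0 0 0 0 0.8" --pt "0 0 0 0 1" --pt "0 0 0 0 1" --pt "0 0 0 0 1" --pt "0 0 0 0 1"

```text
clock: 33.55
position: [0.5855, 0.1103, 0.1281]
tool_rot: [-3.142, -0.0, 1.879]
force: [1.0, 0.4, 0.1]
grip_width: 0.0853
finger_force: 0.0
```

Call:
jog_arm --pt "0 0 -0.2 0 1" --pt "0 0 -0.4 0 1" --pt "0 0 -0.6 0 1" --pt "0 0 -0.8 0 1" --pt "0 0 -0.8 0 1" --pt "0 0 -0.8 0 1" --pt "0 0 -0.6 0 1" --pt "0 0 0 0 1" --pt "0 0 0 0 1"

```text
clock: 34.45
position: [0.5855, 0.1102, 0.2547]
tool_rot: [3.141, 0.0, 1.879]
force: [-0.3, 0.4, 0.2]
grip_width: 0.0853
finger_force: 0.0
```

Run:
```python
from h import *
import crock
from scipy.optimize import least_squares
for n in("wrist","side"):
    im,K,W=grab(n);h=cv2.cvtColor(im,cv2.COLOR_BGR2HSV);cv2.imwrite("pics/f_%s.png"%n,im)
    u=crock.T[:,0];b=np.array([.5703,.1567,.019])+u*.010
    for d in(0,10,20,25):
        f=np.radians(d);ax=-u*np.sin(f)+np.array([0,0,1])*np.cos(f)
        print(n,d,[(np.round(q).astype(int).tolist(),im[int(q[1])%420,int(q[0])%560][::-1].tolist()) for q in[proj(K,W,b+ax*z) for z in(.169,.155,.139-.015,.085)]])
    m=((h[...,0]>100)&(h[...,0]<125)&(h[...,1]>110)&(h[...,2]>90)).astype(np.uint8);k,l,st,ce=cv2.connectedComponentsWithStats(m);print([st[i].tolist() for i in range(1,k) if st[i,4]>15])
```

```text
crock from tool mm [48.9 -0.4 -0. ] TCP z 0.25472057304473317 F [-0.3  0.4  0.2] t 34.45
wrist 0 [([277, 136], [199, 37, 24]), ([277, 134], [198, 36, 25]), ([277, 130], [200, 39, 27]), ([277, 126], [198, 35, 25])]
wrist 10 [([277, 179], [240, 215, 127]), ([277, 171], [232, 237, 236]), ([277, 157], [220, 157, 143]), ([277, 142], [200, 37, 26])]
wrist 20 [([277, 215], [251, 236, 149]), ([277, 203], [251, 236, 149]), ([277, 180], [241, 217, 129]), ([277, 157], [232, 228, 191])]
wrist 25 [([277, 229], [251, 235, 149]), ([277, 216], [251, 236, 149]), ([277, 190], [244, 222, 134]), ([277, 164], [231, 237, 238])]
[]
side 0 [([266, 259], [234, 220, 173]), ([266, 266], [220, 225, 228]), ([267, 281], [189, 35, 27]), ([267, 299], [189, 36, 28])]
side 10 [([265, 247], [238, 215, 135]), ([266, 255], [239, 215, 137]), ([266, 272], [221, 226, 229]), ([267, 292], [189, 36, 29])]
side 20 [([265, 239], [222, 191, 121]), ([265, 247], [238, 215, 135]), ([266, 265], [221, 227, 230]), ([267, 287], [188, 37, 29])]
side 25 [([265, 236], [221, 191, 120]), ([265, 244], [239, 217, 137]), ([266, 263], [224, 190, 105]), ([267, 285], [189, 35, 28])]
[[262, 340, 28, 12, 59]]
```

Call:
jog_arm --pt "0 0 -0.4 0 1" --pt "0 0 -0.4 0 1" --pt "0 0 0 0 1" --pt "0 0 0 0 1" --pt "0 0 0 0 1"

```text
clock: 35.05
position: [0.5854, 0.1102, 0.2778]
tool_rot: [-3.141, 0.0, 1.879]
force: [-1.1, 0.7, 0.0]
grip_width: 0.0854
finger_force: 0.0
```

Run:
```python
from h import *
im=grab("side")[0];a=cv2.imread("pics/f_side.png")
d=cv2.absdiff(im,a)[225:360,240:300].mean();print("change",d)
if d<4: print(bot.job_done())
```

```text
change 0.5976543209876544
the job is handed in; nothing more can be done
None
```

The brush now stands by itself in the same crock, handle down and bristles up, leaning about 20°; the crock has not visibly moved, the arm is clear, and I handed the job in at about 35 s.

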